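Free the sample carousel: open the cover and hold the index plunger back

TASK

The sample carousel in the white tray is locked by a sprung index plunger. Swing the clear cover open by its black bar until it rests on its stop and let go of it, then grip the plunger's red knob, pull it fully up to its stop and keep holding it there, so that the pin stays clear of the carousel: finish while still holding the knob up, with nothing of the robot on the cover. Leave the vials and the timer on the worktop undisturbed.

Things in the scene. Friction and masses are not known exactly. Their poses are not given: they have to be found in the camera images.
- case: White instrument tray, 140 mm deep, 240 wide, rim 72 above its foot, fixed on a blue mat 2 mm thick. Origin: middle of its underside; x from its front (bar side) to its rear, y left, z up. In it stand a round aluminium carousel with small capped vials and a dark bracket carrying the plunger; all that, and the rim, ends at least 24 mm below the middle of the plunger's red knob.
- cover_hinge (a point): Middle of the clear cover's hinge line, at the rear top edge of the tray: 70 mm behind the tray's origin and 72 mm above it. Axes = the tray's (x to the rear, y along the hinge, z up); they do not turn with the cover.
- cover_bar (a point): Middle of the cover's black handle: round bar 10 mm thick, 100 long (85 clear between its end arms), along the tray's y, 40 mm gap to the cover's front wall. Turns with the cover. Shut: 185 mm in front of the hinge line and 36 above it, the cover's top 12 mm above the bar. Fully open: 41 mm behind the hinge line, 184 above it. Axes: the cover's.
- cover (a joint): Opening angle of the clear cover (a hollow hood 140 x 240 x 48 mm, 0.2 to 0.4 kg), rad: 0 shut, 1.6 fully open, resting on its hinge stop behind the tray. The bar swings up and to the rear. It is free on its hinge: let go below about 1.2 rad it falls shut, beyond that it falls open to its stop.
- knob_grip (a point): Middle of the red knob of the sprung index plunger: 23 mm across, 30 mm tall (15 mm up and down from this point), with a lip 29 mm across and 5 mm high at its top. It moves straight up with the plunger. Plunger home: 96 mm in front of the hinge line, 16 mm to the left (+y) of the tray's middle and 25 mm above the hinge line. Below it stands the bracket (barrel 24 mm across, its top 25 mm under this point).
- plunger (a joint): How far the plunger is pulled up, m: 0 home with its pin 10 mm deep in the carousel's index hole; at 0.010 the pin just leaves the hole; 0.018 fully back on its stop. A spring pulls it down with about 4.5 N at home and 8.5 N fully back (its weight included); it snaps home when let go.
- vial_1_mid (a point): Middle (half-way up) of a bystander: a small loose upright vial with a red cap, 22 mm across, 54 mm tall, left of the mat. Not to be disturbed.
- vial_2_mid (a point): Middle (half-way up) of a bystander: a small loose upright vial with a green cap, 22 mm across, 54 mm tall, left of the mat. Not to be disturbed.
- vial_3_mid (a point): Middle (half-way up) of a bystander: a small loose upright vial with a white cap, 22 mm across, 54 mm tall, left of the mat. Not to be disturbed.
- timer_mid (a point): Middle of a bystander: a loose white lab timer, 66 x 66 x 17 mm, flat on the worktop right of the mat. Not to be disturbed.

How it is judged:
By the outcome, as a careful person would: the job done as asked, in the order asked, and still so for the second after the job is handed in, while the arm keeps its last pose, push and grip.
It also fails if it takes over 58 s, if anything falls off the work surface, if the arm or the gripper's body presses on something with over 40 N, if the wrist force passes 120 N, or if a joint passes its speed limit or range.

ROBOT

A 6-joint arm with a two-finger parallel gripper is mounted at the origin on a cart in front of the work surface, level with it; the furniture and walls round the work are solid. World frame = base frame: x ahead of the robot, y to its left, z up, the work surface at z = 0. Lengths are in m, angles in rad, forces in N, time in s.
With the tool pointing down it reaches from about 0.425 to 0.95 m from the base axis. Payload 14.7 kg.
Tool frame: the origin (TCP) lies where the fingers leave the gripper's body, on its centre line; the fingertips stand 73 mm ahead of it and the grasp point (between the pads) lies 54 mm ahead of it (ctrl.tcp_to_grasp is the distance from the TCP to the grasp point, in m); z points along the fingers, y is the line along which they close (so a half turn about z gives the same grasp; the last joint's range is limited). The gripper opens to 85 mm and grips with 20 to 120 N. Pads are 22 mm wide; open, the fingers measure 114 mm over their backs; the gripper's body (76 mm by 85 mm) begins 54 mm behind the grasp point. The pads swing forward as they close: fully open they stand 13 mm farther back than shut.
Start: joints at [-1.354, 0.48, 1.596, -0, 1.065, -0.047], TCP at [0.17, -0.628, 0.304] pointing down, gripper open.
Joint ranges: [-2.75, 2.75], [-0.82, 2.05], [0.23, 2.67], [-1.56, 4.7], [0.09, 2.69], [-2.92, 2.92]. Speed limits (rad/s): [1.89, 1.89, 2.39, 3.01, 3.01, 3.01].

INTERFACE

Orientations are given as a rotation vector (axis times angle).
In Python, from workcell import ctrl gives the robot as it stands. The module is installed in compiled form; this text tells all that it offers.
- The arm moves only by the tool jog_arm, never from a script. Its argument "targets" is a list that holds one entry, the list of rows, each a list of 5 numbers: the finger opening in mm, from 0 to 85.4, then the shift along the tool's x, y, z scaled (see below), then the turn about the tool's z scaled (see below). A call has 1 to 12 rows; each row is the pose to reach, as a shift and turn from the pose commanded when the call began, along the tool's axes at that moment; what a row does not reach only later rows make up. The controller multiplies each number of a shift by 0.5 m and each number of a turn by 30 degrees. A row lasts 1/12 s, in which the tool goes at most 41.7 mm and 7.16 degrees, less where a joint would pass 70% of its speed; a pose out of reach is approached as far as the arm can. A call with a number of a shift or a turn outside -1 to 1 is refused whole. A call with a gripper value outside its range is refused whole. The fingers move at their own pace and stop on an object; "squeeze" is the grip in N (left out, the last holds). Time passes only in rows, so rows that repeat a pose let the fingers close. It gives the time, the measured TCP pose, the force, the opening and the grip force at its end, in the units of the state.
- ctrl.read_state(): the state, without advancing time (a new reading comes with each control period).
- ctrl.capture(name): name is "scene" or "top" or "wrist"; returns a dict with "color" (480x640x3 uint8, red, green, blue), "mtx" (3x3 intrinsics, pixels), "xyz" and "orientation" of the camera in the world. Camera axes: x right, y down, z forward; pixel columns grow to the right and rows downward; lengths in m; the calibration is good to about 2 mm. The wrist camera is an equidistant fisheye: a pixel r from the principal point sees the ray r / f radians off the axis. A picture is of the moment at which its call begins. There is no depth.
- ctrl.hand_in(): hands the job in; it is judged then, once.
The state is a dict: "clock": time; "qpos": joint angles; "dq": joint speeds; "tau": joint torques, N m; "position": TCP position; "tool_rot": TCP orientation; "force": force on the tool from outside, world axes, zero at the start; "torque": the same for the moment, N m; "width": finger opening in m; "grasp_force": force on a finger pad.
Only numpy, scipy, OpenCV 4.12 (cv2) and the standard library are available. Lean on these libraries where they do the work, as an engineer would, in place of code of your own. Each camera call takes 0.05 s, during which the arm holds its last target. There are 200 camera calls.

## Working session

There is one attempt and no reset: what is moved stays moved. The work goes in short steps, Python scripts to look and compute and a tool call to move; the robot and the scene stay as the last step left them, time stands still between calls to the robot, and variables do not carry over. Pictures are saved under pics/ and viewed, at most 10 in all, crops included, and the job is handed in when it is done.

Besides the shell and the picture viewer there is one more tool, called after "Request:" as name(argument=value, ...), one argument or row to a line, values as JSON. jog_arm: Moves the arm, as the interface text tells. Shifts and turns lie within -1 to 1; 1 stands for 0.5 m of shift or 30 degrees of turn. Its arguments: {"type":"object","properties":{"targets":{"type":"array","items":{"type":"array","items":{"type":"array","items":{"type":"number"}}}},"squeeze":{"type":"number"}},"required":["targets"]}

```bash
mkdir -p pics
python3 - <<'E'
from workcell import ctrl
import cv2,numpy as np
s=ctrl.read_state();print({k:np.round(v,3) for k,v in s.items()},ctrl.tcp_to_grasp)
for n in("scene","top"):
    c=ctrl.capture(n);cv2.imwrite(f"pics/{n}0.png",c["color"][:,:,::-1]);print(n,c["mtx"],c["xyz"],c["orientation"])
E
```

```text
{'clock': np.float64(0.0), 'qpos': array([-1.354,  0.481,  1.597, -0.   ,  1.065, -0.047]), 'dq': array([-0.001,  0.001, -0.   ,  0.002,  0.002,  0.002]), 'tau': array([ 3.0000e-03, -9.5064e+01, -4.3019e+01, -0.0000e+00,  1.2000e-02,
        0.0000e+00]), 'position': array([ 0.169, -0.627,  0.303]), 'tool_rot': array([-3.113, -0.413,  0.   ]), 'force': array([ 0.119, -0.456,  0.207]), 'torque': array([-0.03 ,  0.004,  0.024]), 'grasp_force': np.float64(0.0), 'width': np.float64(0.086)} 0.0539
scene [[491.03728081   0.         313.81481899]
 [  0.         491.03728081 241.20790907]
 [  0.           0.           1.        ]] [0.13105495 0.79616048 0.82773653] [-0.86230873  2.65179224 -0.9398895 ]
top [[488.27934666   0.         324.34171245]
 [  0.         488.27934666 250.06143712]
 [  0.           0.           1.        ]] [0.38012218 0.33111003 1.00060164] [-2.16619259  2.20333167 -0.15236982]
```

View pics/scene0.png

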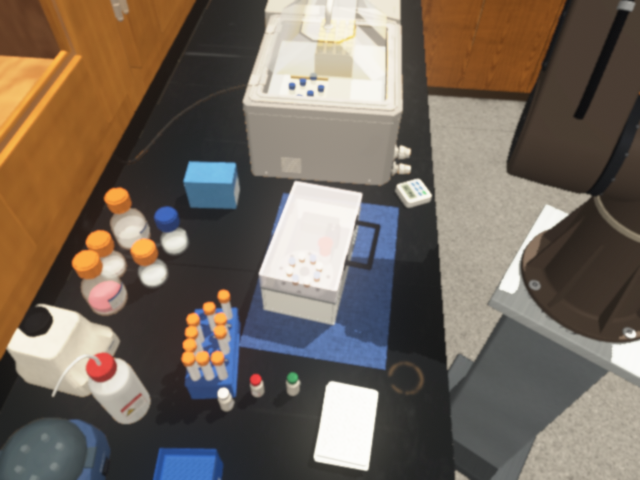

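View pics/top0.png

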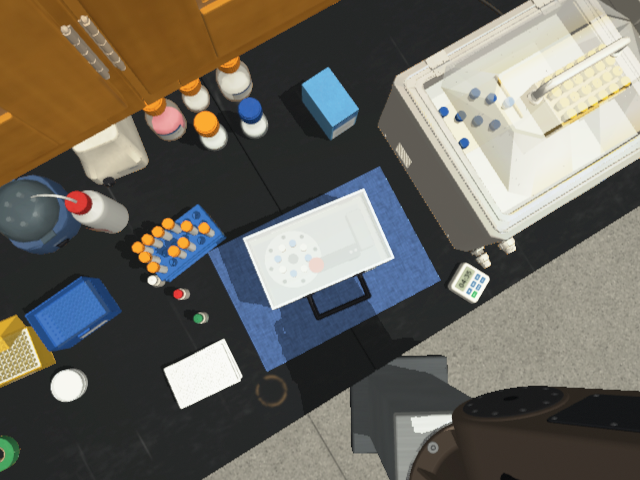

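The scene view shows the bar near (376,246) and the knob near (326,244). In the top view the bar is near (343,306) and the knob near (316,265). I'll crop closer for exact pixels.

Run:
```python
import cv2,numpy as np
a=cv2.imread("pics/scene0.png")[170:330,250:410];b=cv2.imread("pics/top0.png")[180:340,235:395]
o=np.hstack([cv2.resize(x,(400,400),interpolation=cv2.INTER_CUBIC) for x in(a,b)])
cv2.imwrite("pics/crop0.png",o)
```

```text
(no output)
```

View pics/crop0.png

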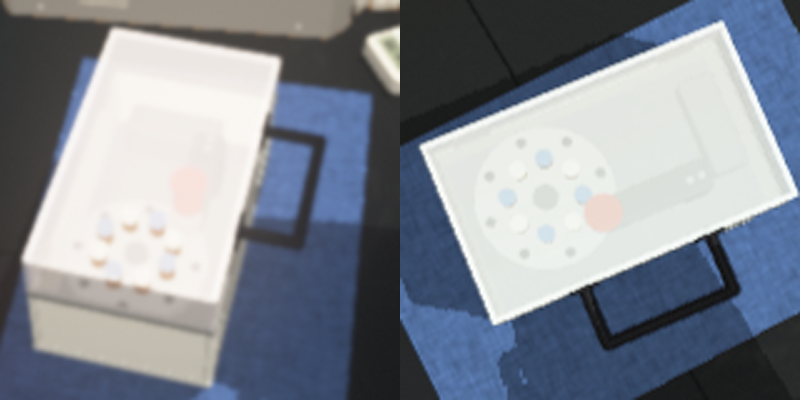

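```bash
cat > h.py <<'E'
from workcell import ctrl
import cv2,numpy as np
from scipy.spatial.transform import Rotation as R
def P(c):
    r=R.from_rotvec(c["orientation"]).as_matrix().T
    return c["mtx"]@np.c_[r,-r@c["xyz"]]
def tri(ca,cb,a,b):
    X=cv2.triangulatePoints(P(ca),P(cb),np.array(a,float).T,np.array(b,float).T);X=(X[:3]/X[3]).T
    for c,p in((ca,a),(cb,b)):
        q=np.c_[X,np.ones(len(X))]@P(c).T; print("reproj",np.round(np.abs(q[:,:2]/q[:,2:]-p).max(1),1))
    return X
E
python3 - <<'E'
from h import *
s=ctrl.capture("scene");t=ctrl.capture("top")
a=np.array([(318,140),(299,241),(25,260),(113,30),(280,58),(218,302),(187,190)])/2.5+[250,170]
b=np.array([(336,291),(208,343),(27,146),(322,24),(396,194),(95,322),(202,212)])/2.5+[235,180]
X=tri(s,t,a,b);print(X.round(4))
bar=X[:2].mean(0);d=X[1]-X[0];ex=X[2:4].mean(0)-X[4:6].mean(0)
ey=(X[2]-X[3]+X[5]-X[4]);print("bar",bar,np.linalg.norm(d),"yaw bar",np.degrees(np.arctan2(-d[0],d[1])),"yaw ex",np.degrees(np.arctan2(ex[1],ex[0])),"ey",np.degrees(np.arctan2(-ey[0],ey[1])))
print("size",np.linalg.norm(ex),np.linalg.norm(ey)/2)
yaw=np.arctan2(-ey[0],ey[1]);u=np.array([np.cos(yaw),np.sin(yaw)]);v=np.array([-u[1],u[0]])
c=X[2:6].mean(0);print("cover top centre",c)
print("bar->c in tray axes",(c-bar)[:2]@u,(c-bar)[:2]@v,"knob rel bar",(X[6]-bar)[:2]@u,(X[6]-bar)[:2]@v)
E
```

```text
reproj [1.2 0.  0.7 0.6 0.  0.2 0.2]
reproj [1.1 0.  0.6 0.6 0.  0.1 0.2]
[[0.3884 0.2187 0.1083]
 [0.3507 0.3118 0.1102]
 [0.4969 0.4421 0.1128]
 [0.5841 0.2243 0.1177]
 [0.4557 0.1734 0.1209]
 [0.3671 0.3927 0.1152]
 [0.4468 0.3146 0.1005]]
bar [0.36953421 0.26524554 0.1092416 ] 0.10051055232683864 yaw bar 22.03168101713628 yaw ex 21.22907498941202 ey 21.89923455874841
size 0.13852665020181154 0.23559670917566056
cover top centre [0.47596488 0.30810834 0.11666145]
bar->c in tray axes 0.11473753353822932 7.384722666013699e-05 knob rel bar 0.09006285486140235 0.016960560573647063
```

Bar height 109 mm (expected 110), cover size, bar-to-cover 115 mm and the knob offset (89/16/99) all agree. Next, check the path past the bath.

Run:
```python
from h import *
s=ctrl.capture("scene");t=ctrl.capture("top")
print(tri(s,t,[(392,108),(248,103),(413,192),(257,378),(292,377),(404,168)],[(484,238),(398,80),(469,283),(180,291),(200,316),(508,245)]).round(3))
r=ctrl.read_state();print(R.from_rotvec(r["tool_rot"]).as_matrix().round(3))
```

```text
reproj [0.5 0.7 0.6 0.9 0.1 0.6]
reproj [0.6 0.7 0.6 0.7 0.1 0.7]
[[ 0.475  0.052  0.246]
 [ 0.75   0.17   0.21 ]
 [ 0.412 -0.     0.009]
 [ 0.403  0.576  0.045]
 [ 0.355  0.538  0.043]
 [ 0.491 -0.107 -0.038]]
[[ 0.965  0.261 -0.   ]
 [ 0.261 -0.965  0.   ]
 [ 0.    -0.    -1.   ]]
```

Request:
jog_arm(
  targets=[
    [[85,0.63,-0.41,-0.24,-1],[85,0.63,-0.41,-0.24,-1],[85,0.63,-0.41,-0.24,-1],[85,0.63,-0.41,-0.24,-1],[85,0.63,-0.41,-0.24,-1],[85,0.63,-0.41,-0.24,-1],[85,0.63,-0.41,-0.24,-1],[85,0.63,-0.41,-0.24,-1],[85,0.63,-0.41,-0.24,-1],[85,0.63,-0.41,-0.24,-1],[85,0.63,-0.41,-0.24,-1],[85,0.63,-0.41,-0.24,-1]],
  ],
  squeeze=40,
)

```text
clock: 1.3
position: [0.4208, -0.3467, 0.4243]
tool_rot: [2.899, 1.208, 0.0]
force: [0.8, -0.5, 0.6]
width: 0.085
grasp_force: 0.0
```

Request:
jog_arm(
  targets=[
    [[85,0.505,-0.39,0,-1],[85,0.505,-0.39,0,-1],[85,0.505,-0.39,0,-1],[85,0.505,-0.39,0,-1],[85,0.505,-0.39,0,-1],[85,0.505,-0.39,0,-1],[85,0.505,-0.39,0,-1],[85,0.505,-0.39,0,-1],[85,0.505,-0.39,0,-1],[85,0.505,-0.39,0,-1]],
  ],
)

```text
clock: 2.13
position: [0.46, -0.0307, 0.4235]
tool_rot: [-2.488, -1.917, 0.001]
force: [0.1, -0.1, 0.5]
width: 0.0847
grasp_force: 0.0
```

Request:
jog_arm(
  targets=[
    [[85,0.51,-0.26,0.2,-1],[85,0.51,-0.26,0.2,-1],[85,0.51,-0.26,0.2,-1],[85,0.51,-0.26,0.2,-1],[85,0.51,-0.26,0.2,-1],[85,0.51,-0.26,0.2,-1],[85,0.51,-0.26,0.2,-1],[85,0.51,-0.26,0.2,-1],[85,0.51,-0.26,0.2,-1],[85,0.51,-0.26,0.2,-1]],
  ],
)

```text
clock: 2.97
position: [0.4005, 0.2479, 0.3235]
tool_rot: [-1.91, -2.495, 0.002]
force: [-0.5, -0.2, 0.9]
width: 0.0852
grasp_force: 0.0
```

Run:
```python
from h import *
r=ctrl.read_state();print(r["position"],r["tool_rot"],r["qpos"])
c=ctrl.capture("wrist");cv2.imwrite("pics/w1.png",c["color"][:,:,::-1]);print(c["mtx"],c["xyz"],c["orientation"])
```

```text
[0.40051677 0.24789169 0.32348992] [-1.90961813e+00 -2.49455522e+00  2.01984713e-03] [ 4.90174801e-01  2.06805460e-01  1.96733213e+00 -6.19652233e-04
  9.68635546e-01  2.26443080e-01]
[[371.64829954   0.         319.86650774]
 [  0.         371.64829954 237.25881051]
 [  0.           0.           1.        ]] [0.38031174 0.32515806 0.39312513] [2.80418662 0.37147272 0.05837786]
```

View pics/w1.png

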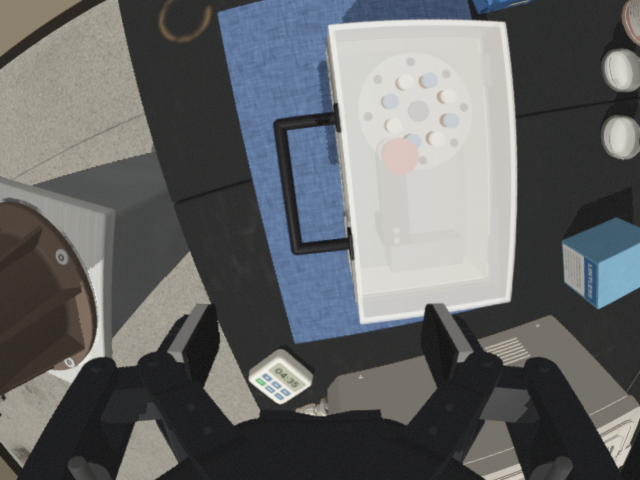

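The wrist view shows the bar's ends at about (280,124) and (296,248), with the knob at (400,156). I'll check them against the triangulated values.

```bash
cat >> h.py <<'E'
def wray(c,px,z):
    d=(np.array(px)-c["mtx"][:2,2])/c["mtx"][0,0];t=np.linalg.norm(d)
    v=R.from_rotvec(c["orientation"]).apply(np.r_[d/t*np.sin(t),np.cos(t)])
    return c["xyz"]+v*(z-c["xyz"][2])/v[2]
E
python3 - <<'E'
from h import *
c=ctrl.capture("wrist")
a,b=wray(c,(280,124),.110),wray(c,(296,248),.110);d=a-b
print(a,b,(a+b)/2,np.linalg.norm(d),np.degrees(np.arctan2(-d[0],d[1])),wray(c,(400,156),.114))
E
```

```text
[0.35230465 0.31453459 0.11      ] [0.38828792 0.22172385 0.11      ] [0.37029629 0.26812922 0.11      ] 0.09954208761099956 21.191603333054726 [0.44631091 0.31546078 0.114     ]
```

Request:
jog_arm(
  targets=[
    [[36,0.052,-0.049,0.05,-0.22],[36,0.052,-0.049,0.1,-0.22],[36,0.052,-0.049,0.14,-0.22],[36,0.052,-0.049,0.14,-0.22],[36,0.052,-0.049,0.14,-0.22],[36,0.052,-0.049,0.14,-0.22]],
  ],
)

```text
clock: 3.57
position: [0.3708, 0.2671, 0.2551]
tool_rot: [1.765, 2.598, 0.002]
force: [0.6, 0.6, 0.1]
width: 0.0359
grasp_force: 0.0
```

Run:
```python
from h import *
r=ctrl.read_state();print(r["position"],r["tool_rot"],r["width"])
c=ctrl.capture("wrist");cv2.imwrite("pics/w2.png",c["color"][:,:,::-1])
```

```text
[0.3707606  0.26710383 0.25512751] [1.76499608e+00 2.59812846e+00 1.90929903e-03] 0.03591226437031007
```

View pics/w2.png

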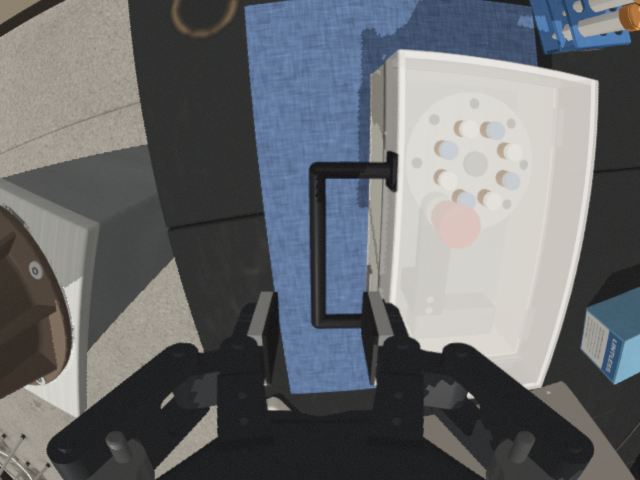

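The bar lies centred (column 318) between the fingers at columns 270 and 370, and it is square to them. I'll go down and grip.

Request:
jog_arm(
  targets=[
    [[36,0,0,0.06,0],[36,0,0,0.12,0],[36,0,0,0.16,0],[36,0,0,0.182,0],[36,0,0,0.182,0],[36,0,0,0.182,0],[5,0,0,0.182,0],[5,0,0,0.182,0],[5,0,0,0.182,0],[5,0,0,0.182,0],[5,0,0,0.182,0]],
  ],
  squeeze=30,
)

```text
clock: 4.53
position: [0.3693, 0.2675, 0.164]
tool_rot: [-1.763, -2.6, -0.0]
force: [-5.6, -2.1, 13.1]
width: 0.0092
grasp_force: 30.0
```

Request:
jog_arm(
  targets=[
    [[5,0,0.004,-0.018,0],[5,0,0.009,-0.037,0],[5,0,0.015,-0.054,0],[5,0,0.022,-0.072,0],[5,0,0.029,-0.089,0],[5,0,0.038,-0.106,0],[5,0,0.047,-0.123,0],[5,0,0.057,-0.138,0],[5,0,0.068,-0.154,0],[5,0,0.08,-0.169,0],[5,0,0.08,-0.169,0]],
  ],
)

```text
clock: 5.45
position: [0.4056, 0.2821, 0.2493]
tool_rot: [-1.763, -2.598, 0.003]
force: [-17.5, -3.8, 11.3]
width: 0.0088
grasp_force: 30.1
```

Run:
```python
from h import *
r=ctrl.read_state();print(r["position"],r["tool_rot"],r["width"],r["force"])
c=ctrl.capture("scene")["color"][90:330,220:480,::-1];cv2.imwrite("pics/s2.png",cv2.resize(c,None,fx=2,fy=2))
```

```text
[0.40557488 0.28205538 0.24925332] [-1.76258789 -2.59849869  0.00322352] 0.00875121078266873 [-17.47078157  -3.75195148  11.3294687 ]
```

View pics/s2.png

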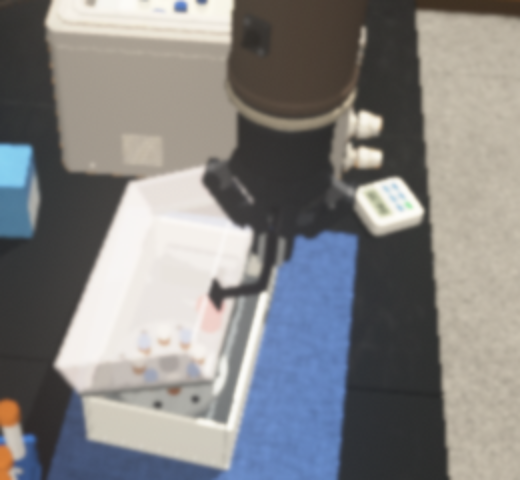

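The cover is following; it is lifted about 0.5 rad. There is roughly 20 N radially outward, so my arc is 2–3 mm short. I'll correct the radius and carry on.

Request:
jog_arm(
  targets=[
    [[5,0,0.01,-0.016,0],[5,0,0.022,-0.031,0],[5,0,0.036,-0.044,0],[5,0,0.05,-0.057,0],[5,0,0.066,-0.068,0],[5,0,0.081,-0.079,0],[5,0,0.098,-0.089,0],[5,0,0.114,-0.098,0],[5,0,0.132,-0.106,0],[5,0,0.149,-0.114,0],[5,0,0.167,-0.12,0],[5,0,0.185,-0.127,0]],
  ],
)

```text
clock: 6.5
position: [0.4936, 0.3171, 0.3118]
tool_rot: [1.763, 2.6, 0.001]
force: [-1.8, 3.9, -5.2]
width: 0.0089
grasp_force: 29.7
```

Request:
jog_arm(
  targets=[
    [[5,0,0.018,-0.004,0],[5,0,0.037,-0.007,0],[5,0,0.056,-0.01,0],[5,0,0.075,-0.013,0],[5,0,0.094,-0.0135,0],[5,0,0.113,-0.0135,0],[5,0,0.132,-0.012,0],[5,0,0.151,-0.011,0],[5,0,0.168,-0.008,0],[5,0,0.178,-0.006,0],[5,0,0.183,-0.005,0],[5,0,0.183,-0.005,0]],
  ],
)

```text
clock: 7.5
position: [0.5788, 0.3511, 0.3132]
tool_rot: [1.763, 2.6, 0.001]
force: [-1.2, 5.1, 3.1]
width: 0.0085
grasp_force: 31.2
```

Request:
jog_arm(
  targets=[
    [[40,0,0,0,0],[40,0,0,0,0],[40,0,0,0,0],[40,0,0,0,0],[40,0,0,-0.04,0],[40,0,0,-0.1,0],[40,0,0,-0.16,0],[40,0,0,-0.2,0],[40,0,0,-0.2,0]],
  ],
)

```text
clock: 8.25
position: [0.5789, 0.351, 0.4186]
tool_rot: [1.761, 2.597, 0.01]
force: [-0.5, 0.1, 0.4]
width: 0.0399
grasp_force: 0.0
```

Run:
```python
from h import *
r=ctrl.read_state();print(r["position"],r["tool_rot"],r["width"],r["force"])
c=ctrl.capture("scene")["color"][90:330,220:480,::-1];t=ctrl.capture("top")["color"][130:370,190:450,::-1];cv2.imwrite("pics/s3.png",cv2.resize(np.hstack([c,t]),(800,369)))
```

```text
[0.57891773 0.35095897 0.41856114] [1.76146837 2.59725485 0.00953216] 0.039868113552790324 [-0.47111915  0.12858685  0.35715619]
```

View pics/s3.png

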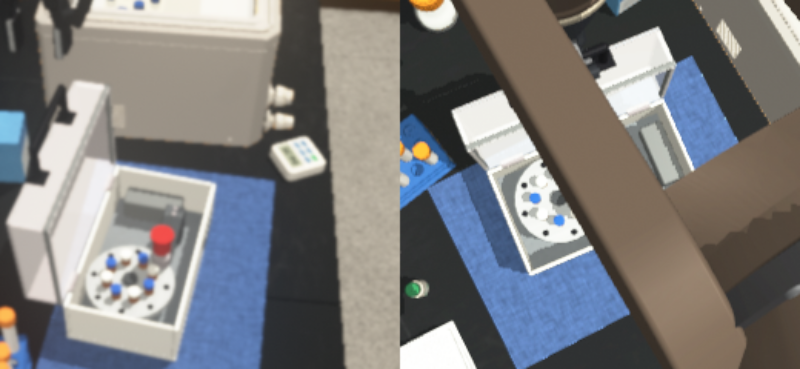

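The cover stands open on its stop behind the tray and the knob is exposed. I'll move above the knob for a check look.

Request:
jog_arm(
  targets=[
    [[60,0.031,-0.273,0,0],[60,0.031,-0.273,0,0],[60,0.031,-0.273,0,0],[60,0.031,-0.273,0,0],[60,0.031,-0.273,0.08,0],[60,0.031,-0.273,0.16,0],[60,0.031,-0.273,0.22,0],[60,0.031,-0.273,0.28,0],[60,0.031,-0.273,0.28,0],[60,0.031,-0.273,0.28,0]],
  ],
)

```text
clock: 9.18
position: [0.4443, 0.3138, 0.2721]
tool_rot: [-1.762, -2.599, 0.006]
force: [-0.6, 0.3, 0.9]
width: 0.0598
grasp_force: 0.0
```

Run:
```python
from h import *
r=ctrl.read_state();print(r["position"],r["tool_rot"],r["width"],r["force"])
c=ctrl.capture("wrist");im=c["color"][:,:,::-1];cv2.imwrite("pics/w3.png",im)
h=cv2.cvtColor(im.copy(),cv2.COLOR_BGR2HSV)
m=((h[...,0]<6)|(h[...,0]>174))&(h[...,1]>170)&(h[...,2]>80)
n,l,st,ce=cv2.connectedComponentsWithStats(m.astype(np.uint8))
for i in range(1,n):
    if st[i,4]>150: print(st[i],ce[i],wray(c,ce[i],.114),wray(c,ce[i],.099))
p=R.from_rotvec(c["orientation"]);k=np.array([.4463,.315,.114])-c["xyz"];v=p.inv().apply(k);t=np.arctan2(np.hypot(*v[:2]),v[2]);print("pred",v[:2]/np.hypot(*v[:2])*t*c["mtx"][0,0]+c["mtx"][:2,2])
```

```text
[0.44428466 0.31377684 0.27210384] [-1.76226425 -2.59873731  0.00612847] 0.05981233484131133 [-0.58826048  0.34413549  0.88299432]
[309 217  34  18 179] [324.89944134 222.22905028] [0.4416048  0.32950295 0.114     ] [0.44331207 0.32563353 0.099     ]
pred [323.27460318 244.80156045]
```

View pics/w3.png

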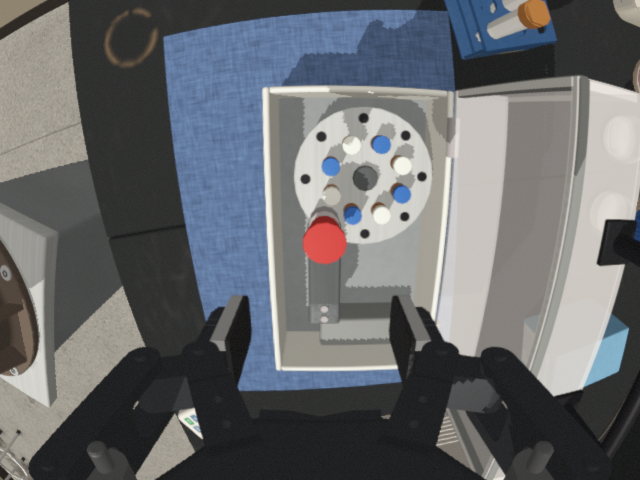

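The knob's top is at (325,242), within 2 mm of the prediction, and sits centred between the fingers. I'll go down and grip.

Request:
jog_arm(
  targets=[
    [[60,0.005,0.007,0.06,0],[60,0.005,0.007,0.12,0],[60,0.005,0.007,0.18,0],[60,0.005,0.007,0.22,0],[60,0.005,0.007,0.236,0],[60,0.005,0.007,0.236,0],[10,0.005,0.007,0.236,0],[10,0.005,0.007,0.236,0],[10,0.005,0.007,0.236,0],[10,0.005,0.007,0.236,0],[10,0.005,0.007,0.236,0],[10,0.005,0.007,0.236,0]],
  ],
  squeeze=70,
)

```text
clock: 10.23
position: [0.4456, 0.3173, 0.157]
tool_rot: [-1.762, -2.599, 0.004]
force: [-17.5, -5.3, 21.0]
width: 0.0257
grasp_force: 67.3
```

Request:
jog_arm(
  targets=[
    [[10,0,-0.003,-0.005,0],[10,0,-0.003,-0.005,0],[10,0,-0.003,-0.005,0]],
  ],
  squeeze=70,
)

```text
clock: 10.48
position: [0.4453, 0.3172, 0.1589]
tool_rot: [-1.763, -2.6, 0.001]
force: [-5.6, -1.0, -4.6]
width: 0.0252
grasp_force: 69.0
```

Request:
jog_arm(
  targets=[
    [[10,0,0,-0.006,0],[10,0,0,-0.012,0],[10,0,0,-0.018,0],[10,0,0,-0.024,0],[10,0,0,-0.03,0],[10,0,0,-0.03,0],[10,0,0,-0.03,0]],
  ],
)

```text
clock: 11.07
position: [0.4453, 0.3171, 0.1736]
tool_rot: [-1.763, -2.599, 0.002]
force: [-4.6, -0.4, -7.8]
width: 0.0254
grasp_force: 69.1
```

Request:
jog_arm(
  targets=[
    [[10,0,0,-0.004,0],[10,0,0,-0.008,0],[10,0,0,-0.008,0],[10,0,0,-0.008,0]],
  ],
)

```text
clock: 11.4
position: [0.4452, 0.3171, 0.1759]
tool_rot: [-1.763, -2.599, 0.003]
force: [0.9, 3.7, -37.8]
width: 0.0251
grasp_force: 74.5
```

It's on the stop: 17 mm of travel after taking up slack, then a steep force rise. I'll ease the pull slightly and confirm it holds.

Request:
jog_arm(
  targets=[
    [[10,0,0,0.003,0],[10,0,0,0.003,0],[10,0,0,0.003,0],[10,0,0,0.003,0],[10,0,0,0.003,0],[10,0,0,0.003,0]],
  ],
)

```text
clock: 11.9
position: [0.4453, 0.3171, 0.1756]
tool_rot: [-1.763, -2.599, 0.002]
force: [-6.4, -0.4, -13.7]
width: 0.0256
grasp_force: 76.1
```

Run:
```python
from h import *
r=ctrl.read_state();print(r["position"],r["width"],r["force"],r["grasp_force"])
c=ctrl.capture("scene")["color"][90:390,190:450,::-1];t=ctrl.capture("wrist")["color"][:,:,::-1]
cv2.imwrite("pics/f.png",np.hstack([cv2.resize(c,(390,450)),cv2.resize(t[90:390,180:453],(410,450))]))
```

```text
[0.44530597 0.31713647 0.17563513] 0.02561034583576766 [ -6.38379345  -0.3785743  -13.72425915] 76.14975789037999
```

View pics/f.png

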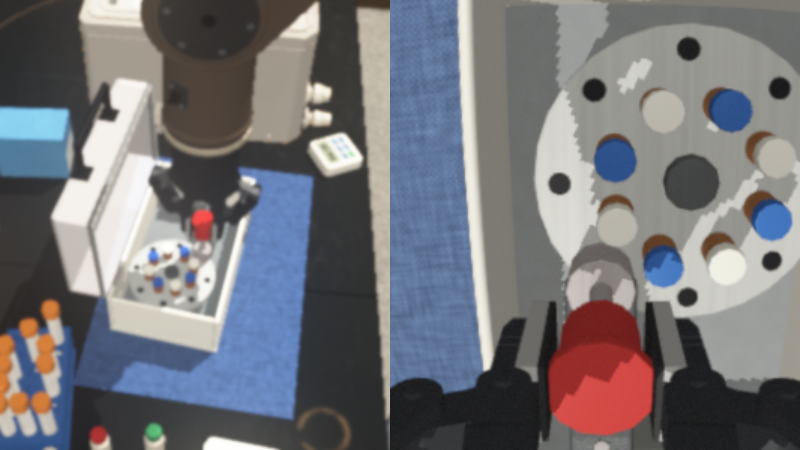

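The knob is held between the pads with its stem visible beneath it, the pull (13.7 N) is above the 8.5 N spring so it is on the stop, the cover is open and clear, and the red and green vials and the timer look undisturbed.

```bash
python3 -c "
from workcell import ctrl
print(ctrl.hand_in())"
```

```text
the job is handed in; nothing more can be done
None
```

I handed the job in at about 12 s on the robot's clock: the cover rests open on its stop with the robot off it, the red knob is held fully up on its stop, and I saw no disturbance to the vials or timer (the white-capped vial was out of my last pictures).

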